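Open the spray booth's sash to its pointer

ROBOT

A 6-joint arm with a two-finger parallel gripper is mounted at the origin on the work surface; the furniture and walls round the work are solid. World frame = base frame: x ahead of the robot, y to its left, z up, the work surface at z = 0. Lengths are in mm, angles in rad, forces in N, time in s.
With the tool pointing down it reaches from about 325 to 775 mm from the base axis. Payload 5.5 kg.
Tool frame: the origin (TCP) lies between the finger pads; the fingertips stand 11 mm ahead of it and the grasp point (between the pads) lies 8 mm behind it (arm.tip_reach is the distance from the TCP to the fingertips, in mm); z points along the fingers, y is the line along which they close (so a half turn about z gives the same grasp; the last joint's range is limited). The gripper opens to 85 mm and grips with 20 to 120 N. Pads are 22 mm wide; open, the fingers measure 114 mm over their backs; the gripper's body (76 mm by 85 mm) begins 54 mm behind the grasp point. The pads swing forward as they close: fully open they stand 13 mm farther back than shut.
Start: joints at [-1.232, 0.091, 1.231, -0, 1.82, -0.057], TCP at [231.329, -553.628, 242.275] pointing down, gripper open.
Joint ranges: [-2.87, 2.87], [-0.86, 2.18], [0.17, 2.46], [-1.51, 4.65], [0.06, 2.69], [-2.65, 2.65]. Speed limits (rad/s): [2.57, 2.57, 3.01, 3.14, 3.14, 3.14].

INTERFACE

Orientations are given as a unit quaternion [w, x, y, z].
In Python, from station import telemetry, grab_frame, camera_model, arm gives the robot as it stands.
- The arm moves only by the tool apply_moves, never from a script. Its argument "moves" is a list of rows, each a list of 4 numbers: the shift along the tool's x, y, z in mm, then the turn about the tool's z in rad. A call has 1 to 12 rows; each row shifts and turns the commanded pose from where the row before left it, along the tool's axes as they then stand; what a row does not reach is not made up. A row lasts 1/12 s, in which the tool goes at most 41.7 mm and 7.16 degrees, less where a joint would pass 70% of its speed; a pose out of reach is approached as far as the arm can. A call is refused whole if a number of a shift passes 41.7 or a number of a turn 0.125, either way. A call with a gripper value outside its range is refused whole. "jaw" is the opening, from 0 (shut) to 1 (fully open), set as the call begins (left out, the last holds). The fingers move at their own pace and stop on an object; the grip force is fixed at half the most. Time passes only in rows, so rows that do not move let the fingers close. It gives the time, the measured TCP pose, the force, the opening and the grip force at its end, in the units of the state.
- telemetry.observe(): the state, without advancing time (a new reading comes with each control period).
- grab_frame(name): name is "side" or "top"; returns the picture (480x640x3 uint8, red, green, blue); there is no depth.
- camera_model(name): a dict with "K" (3x3 intrinsics, pixels), "D" ([k1, k2, p1, p2, k3] as OpenCV has them; the pictures are not rectified), "position" and "orientation" of the camera in the world. Camera axes: x right, y down, z forward; pixel columns grow to the right and rows downward; lengths in mm; the calibration is good to about 2 mm. A picture is of the moment at which its call begins. camera_model takes no time and is no camera call.
- arm.sign_off(): hands the job in; it is judged then, once.
The state is a dict: "clock": time; "joint_pos": joint angles; "joint_vel": joint speeds; "joint_torque": joint torques, N m; "position": TCP position; "orientation": TCP orientation; "force": force on the tool from outside, world axes, zero at the start; "wrist_torque": the same for the moment, N m; "finger_gap": opening from 0.0 (shut) to 1.0 (fully open); "grip_force": force on a finger pad.
Only numpy, scipy, OpenCV 4.12 (cv2) and the standard library are available. Lean on these libraries where they do the work, as an engineer would, in place of code of your own. Each camera call takes 0.05 s, during which the arm holds its last target. There are 200 camera calls.

TASK

Open the sloping sliding window of the glaze-spraying booth to its working height: with the fingers, push it up from beneath the lip along its lower edge until the edge of the lip lines up with the small pointer on the booth's left rail, without running past it. Leave it standing there and take the hand away. Only push: do not pinch the lip, do not shift the pointer, and leave the pots, bowl and tape where they are.

Things in the scene. Friction and masses are not known exactly. Their poses are not given: they have to be found in the camera images.
- booth: Fixed grey metal booth, 260 deep, 280 wide, 296 high. Origin: on the bench under the middle of the front wall's face; x into the booth, y its left, z up. Front wall 70 high; from its top edge the front slopes back and up at 45 degrees for 320 between two aluminium rails (22 wide, 14 proud of the pane, 236 apart). A sill, 11 below the pane's outer face, fills the slope's lowest 34 mm.
- sash (a joint): Clear window pane (140 long up the slope, 232 wide) that slides up the 45-degree slope: m up the slope, 0 = shut, 0.14 = end stop. It is counterbalanced and stays where it is left; moving it takes about 3 N along the slope (2 to 5), without springing back. The rules call the lower half of the lip lip_under and its upper half lip_top.
- lip_mid (a point): Middle of the lip, an aluminium flange along the pane's lower edge: 224 wide, 14 thick along the slope, standing 28 out of the pane. Point: mid width and thickness, 12 out of the pane. Axes: x up the slope (the way to push), y to the left, z out of the pane (up, to the robot). Underside: 7 below the point along x. Shut, it is 37 up the slope from the front wall's edge; the slope below is clear.
- pointer_tip (a point): Tip of the small dark steel pointer (a 30 x 20 clamp block with a wedge and a round clamp knob) on top of the booth's left rail (the robot's left, +y); it points to the right at the lip's end face as it passes. Axes as lip_mid. Lined up: this tip and lip_mid at the same place along x.
- marker (a joint): Where the pointer is clamped, on the same scale as sash (m up the slope): lined up when the two are equal. 0.07 to 0.12; stiffly clamped, to be left alone.
- stone_pot: Small stoneware pot, 64 x 64 x 59, loose inside the booth behind the window. Origin: centre of its underside.
- glaze_pot: Pale glaze jar with a beige cap, 57 x 57 x 94, loose, right of the booth. Origin: centre of its underside.
- tape_roll: Roll of masking tape, 104 x 102 x 25, lying loose right of the booth. Origin: centre of its underside.
- test_bowl: Pale green bowl, 96 x 96 x 46, loose, in front of the booth, to its left. Origin: centre of its underside.

How it is judged:
By the outcome, as a careful person would: the job done as asked, in the order asked, and still so for the second after the job is handed in, with the robot touching nothing.
It also fails if it takes over 32 s, if anything falls off the work surface, if the arm or the gripper's body presses on something with over 40 N, if the wrist force passes 120 N, or if a joint passes its speed limit or range.

## Working session

There is one attempt and no reset: what is moved stays moved. The work goes in short steps, Python scripts to look and compute and a tool call to move; the robot and the scene stay as the last step left them, time stands still between calls to the robot, and variables do not carry over. Pictures are saved under pics/ and viewed, at most 10 in all, crops included, and the job is handed in when it is done.

Besides the shell and the picture viewer there is one more tool, called after "Emit:" by a JSON object that holds its "fn" and its "kwargs", one argument or row to a line. apply_moves: Moves the arm, as the interface text tells. Its arguments: {"type":"object","properties":{"moves":{"type":"array","items":{"type":"array","items":{"type":"number"}}},"jaw":{"type":"number"}},"required":["moves"]}

```bash
mkdir -p pics; python3 - <<'E'
from station import *
import cv2
for n in("side","top"):
    cv2.imwrite(f"pics/{n}0.png",grab_frame(n)[:,:,::-1]); print(n,camera_model(n))
s=telemetry.observe();print(s)
E
```

```text
side {'K': array([[459.38694011,   0.        , 323.85772698],
       [  0.        , 459.38694011, 243.92771493],
       [  0.        ,   0.        ,   1.        ]]), 'D': array([-0.08904243,  0.        ,  0.        ,  0.        ,  0.        ]), 'position': array([  478.73718406, -1048.74635765,   581.03577385]), 'orientation': array([-0.52348276,  0.85203187, -0.00176661,  0.00208898])}
top {'K': array([[504.84514776,   0.        , 321.72278988],
       [  0.        , 504.84514776, 240.67614912],
       [  0.        ,   0.        ,   1.        ]]), 'D': array([-0.02512195,  0.        ,  0.        ,  0.        ,  0.        ]), 'position': array([ 365.53436593,  -64.9868502 , 1159.03602997]), 'orientation': array([ 0.05382705, -0.69867774,  0.71195896, -0.0454588 ])}
{'clock': 0.1, 'joint_pos': array([-1.23171931e+00,  9.18015922e-02,  1.23177704e+00,  2.71747691e-05,
        1.81976864e+00, -5.67103074e-02]), 'joint_vel': array([-0.00197877, -0.00115031, -0.00267258,  0.00057828,  0.00093703,
        0.00036972]), 'joint_torque': array([ 4.64638448e-03, -4.60217714e+01, -4.19217753e+01,  1.04660674e-04,
        1.06768910e-02, -5.84710094e-06]), 'position': array([ 231.24683623, -553.40390595,  241.24657511]), 'orientation': array([-8.70436749e-04,  9.80481835e-01,  1.96607734e-01, -1.10410526e-04]), 'force': array([-0.00954501, -0.00966655,  0.30414306]), 'wrist_torque': array([ 0.0176498 , -0.00089658,  0.01275791]), 'grip_force': 0.0, 'finger_gap': 1.0005289963578565}
```

View pics/side0.png

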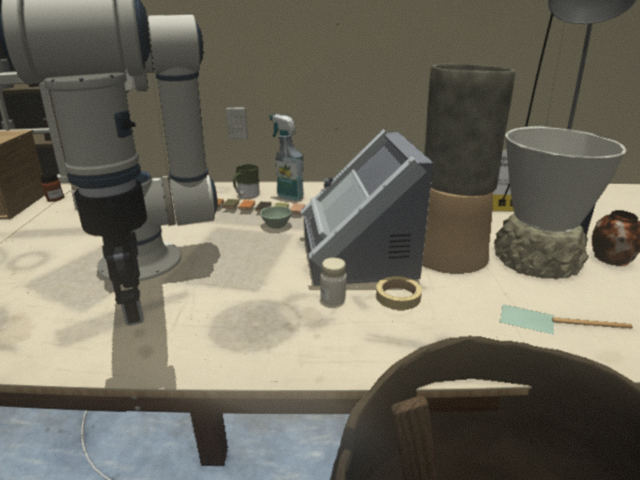

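View pics/top0.png

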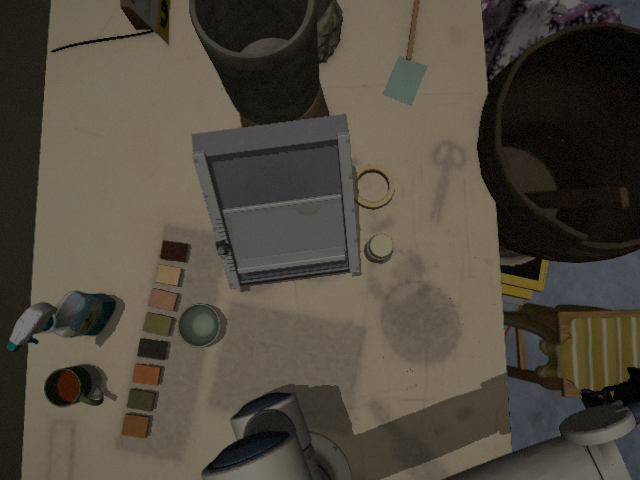

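The side view shows the booth at (370,210). In the top view its front edge runs from (237,290) to (358,272), the lip is near row 270, and the pointer is at (223,247). I'll zoom in next.

```bash
python3 - <<'E'
import cv2
a=cv2.imread("pics/top0.png")[105:300,185:385]
b=cv2.resize(a,None,fx=3,fy=3,interpolation=cv2.INTER_CUBIC)
b=cv2.convertScaleAbs(b,alpha=1.6,beta=10)
cv2.imwrite("pics/topc.png",b)
E
```

```text
(no output)
```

View pics/topc.png

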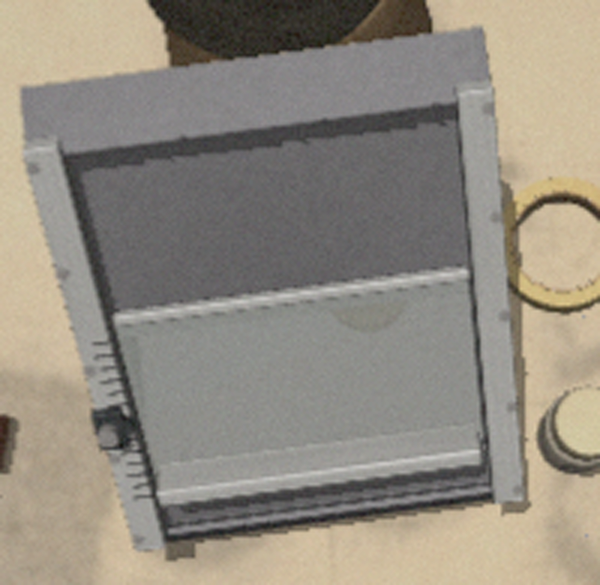

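Crop shows: booth top plate's back corners at crop (22,88) and (482,28). Lip outer face is the bright band from (165,497) to (480,455). The pointer block with its knob is at (112,430), its tip near (140,425).

```bash
cat >h.py <<'E'
import numpy as np,cv2
from station import *
from scipy.optimize import least_squares
from scipy.spatial.transform import Rotation as R
def cam(n):
    c=camera_model(n);q=c["orientation"];return c["K"],c["D"],c["position"],R.from_quat([q[1],q[2],q[3],q[0]])
def proj(n,P):
    K,D,p,r=cam(n);v=r.inv();return cv2.projectPoints(np.atleast_2d(P).astype(float),v.as_rotvec(),v.apply(-p),K,D)[0][:,0]
def ray(n,uv):
    K,D,p,r=cam(n);u=cv2.undistortPoints(np.array([[uv]],float),K,D)[0,0];return p,r.apply([u[0],u[1],1])
def slope(s,y,o): h=.5**.5; return np.array([h*(s-o),y,70+h*(s+o)])
def world(b,P):
    c,s=np.cos(b[2]),np.sin(b[2]);P=np.atleast_2d(P);return np.c_[b[0]+c*P[:,0]-s*P[:,1],b[1]+s*P[:,0]+c*P[:,1],P[:,2]]
E
python3 - <<'E'
from h import *
C=lambda u,v:(185+u/3,105+v/3)
M=[((260,140,296),C(22,88)),((260,-140,296),C(483,28)),(slope(0,140,14),C(135,548)),(slope(0,-140,14),C(525,505))]
P=np.array([m[0] for m in M]);U=np.array([m[1] for m in M])
f=least_squares(lambda b:(proj("top",world(b,P))-U).ravel(),[450,-50,.1]);b=f.x
print(b,f.fun.round(1));np.save("b.npy",b)
# lip ends at sash 0, in crop px
for s in(30,44):
  print(s,((proj("top",world(b,[slope(s,112,28),slope(s,-112,28)]))-[185,105])*3).round(0))
print("ptr pred crop, m .07,.095,.12",[((proj("top",world(b,[slope(37+m,114,18)]))-[185,105])*3).round(0) for m in(70,95,120)])
sp=[slope(37+m,114,18) for m in(0,70,95,120)]
print("side",proj("side",world(b,sp)).round(0))
print("side corners",proj("side",world(b,P)).round(0))
a=cv2.imread("pics/side0.png")[120:290,290:440]
cv2.imwrite("pics/sidec.png",cv2.convertScaleAbs(cv2.resize(a,None,fx=3.5,fy=3.5,interpolation=cv2.INTER_CUBIC),alpha=1.5,beta=10))
E
```

```text
[4.42305316e+02 6.63521049e+00 1.06129935e-01] [-0.5 -0.7  0.9 -0.1 -0.2  1.5 -0.2 -0.5]
30 [[164. 529.]
 [485. 489.]]
44 [[160. 514.]
 [483. 473.]]
ptr pred crop, m .07,.095,.12 [array([[140., 434.]]), array([[132., 404.]]), array([[124., 373.]])]
side [[309. 205.]
 [327. 187.]
 [333. 180.]
 [340. 174.]]
side corners [[399. 133.]
 [432. 163.]
 [300. 211.]
 [308. 259.]]
```

View pics/sidec.png

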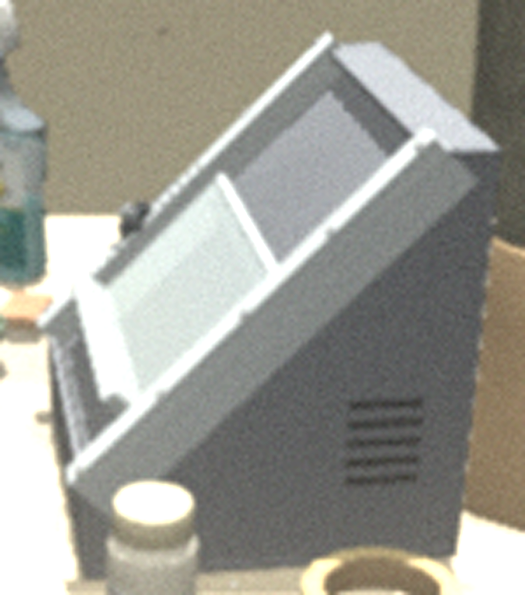

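The side crop shows the lip as the bright band from crop (90,285) to (120,395), with the window slightly open already. The pointer is dark at crop (133,217), full-frame (328,182). A closer look at the pointer in both views next.

```bash
python3 - <<'E'
import cv2,numpy as np
f=lambda n,r,c:cv2.convertScaleAbs(cv2.resize(cv2.imread(f"pics/{n}0.png")[r:r+48,c:c+32],None,fx=12,fy=12,interpolation=cv2.INTER_CUBIC),alpha=1.6,beta=10)
cv2.imwrite("pics/z.png",np.hstack([f("top",230,212),f("side",172,308)]))
E
```

```text
(no output)
```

View pics/z.png

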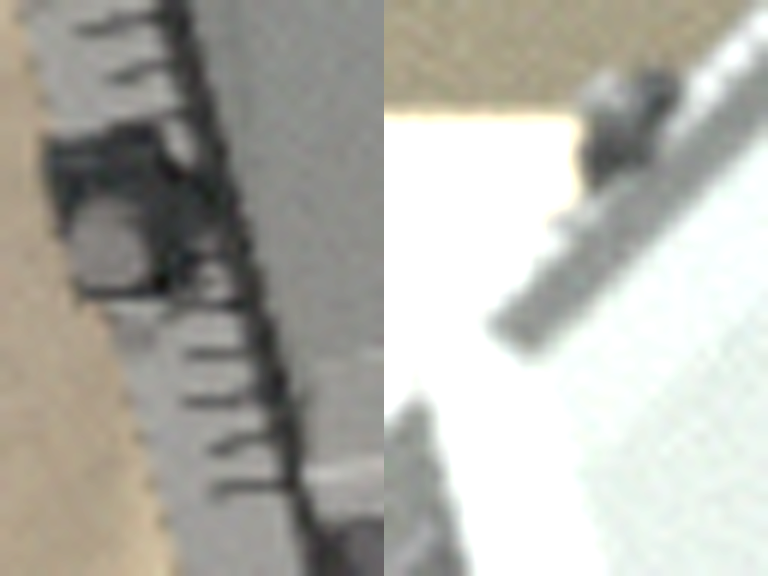

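Top zoom: the pointer block covers (45–165, 130–298), its wedge tip is about (222,215), i.e. full (230.0,247.5), and the knob disc is at (108,245). In the side zoom the knob is around (615–670, 100).

```bash
cat >>h.py <<'E'
b=np.load("b.npy") if __import__("os").path.exists("b.npy") else None
def tob(P):
    c,s=np.cos(b[2]),np.sin(b[2]);d=P-np.r_[b[0],b[1],0];x,y,z=c*d[0]+s*d[1],-s*d[0]+c*d[1],d[2]-70;h=.5**.5
    return np.array([h*(x+z),y,h*(z-x)])  # s,y,o
def tri(a,c):
    (p,d),(q,e)=ray("top",a),ray("side",c);t=np.linalg.lstsq(np.c_[d,-e],q-p,rcond=None)[0]
    A,B=p+t[0]*d,q+t[1]*e;return (A+B)/2,np.linalg.norm(A-B)
def on_o(n,uv,o): # s,y at given o
    p,d=ray(n,uv);A=tob(p);B=tob(p+d)-A;t=(o-A[2])/B[2];return (A+t*B).round(1)
def on_y(n,uv,y):
    p,d=ray(n,uv);A=tob(p);B=tob(p+d)-A;t=(y-A[1])/B[1];return (A+t*B).round(1)
E
python3 - <<'E'
from h import *
Z=lambda u,v,x0,y0:((u+.5)/12-.5+x0,(v+.5)/12-.5+y0)
k=tri(Z(108,245,212,230),Z(630-384,100,308,172));print("knob",tob(k[0]).round(1),k[1])
t=Z(222,215,212,230)
print("tip",[on_o("top",t,o) for o in(14,18,22,26)])
print("tip y115",on_y("top",t,115))
C=lambda u,v:((u+.5)/3-.5+185,(v+.5)/3-.5+105)
print("lip low edge o28",[on_o("top",C(*p),28) for p in((165,503),(482,462))])
print("lip up edge",[on_o("top",C(*p),28) for p in((163,490),(478,450))])
S=lambda u,v:((u+.5)/3.5-.5+290,(v+.5)/3.5-.5+120)
print("side lip",[on_o("side",S(*p),28) for p in((75,287),(100,392),(130,400))])
print("center targets world", world(b,[slope(30,0,28),slope(53,0,28),slope(130,0,28)]).round(1))
print(R.from_quat(np.roll(telemetry.observe()["orientation"],-1)).as_matrix().round(3))
E
```

```text
knob [118.3 133.3  24.7] 6.259694602512597
tip [array([109.7, 116.7,  14. ]), array([112.6, 115.8,  18. ]), array([115.6, 114.9,  22. ]), array([118.5, 114. ,  26. ])]
tip y115 [115.2 115.   21.5]
lip low edge o28 [array([ 54.1, 107.4,  28. ]), array([  55.2, -111.1,   28. ])]
lip up edge [array([ 65.6, 106.5,  28. ]), array([  66.1, -109.1,   28. ])]
side lip [array([54. , 87.3, 28. ]), array([  54.2, -101.3,   28. ]), array([  74.9, -145.8,   28. ])]
center targets world [[443.7   6.8 111. ]
 [459.9   8.5 127.3]
 [514.   14.3 181.7]]
[[ 0.923  0.386 -0.001]
 [ 0.386 -0.923  0.002]
 [ 0.    -0.002 -1.   ]]
```

Emit:
{"fn": "apply_moves", "kwargs": {
  "moves": [
    [10,-12,0,0],
    [19,-23,0,0],
    [19,-23,0,0],
    [19,-23,0,0],
    [19,-23,0,0],
    [19,-23,0,0],
    [19,-23,0,0],
    [19,-23,0,0],
    [19,-23,0,0],
    [19,-23,0,0],
    [19,-23,0,0],
    [19,-23,0,0]
  ],
  "jaw": 0
}}

```text
clock: 1.1
position: [331.2, -223.2, 241.9]
orientation: [-0.0, 0.981, 0.196, -0.0]
force: [2.1, 0.4, 0.2]
finger_gap: 0.002
grip_force: 0.0
```

Emit:
{"fn": "apply_moves", "kwargs": {
  "moves": [
    [0,0,0,0.097],
    [0,0,0,0.097],
    [0,0,0,0.096],
    [11,-25,0,0],
    [11,-25,0,0],
    [11,-25,0,0],
    [11,-25,0,0],
    [11,-25,0,0],
    [11,-25,0,0],
    [11,-25,0,0],
    [11,-25,0,0],
    [7,-17,0,0]
  ]
}}

```text
clock: 2.1
position: [402.9, 3.2, 241.9]
orientation: [-0.0, 0.999, 0.054, -0.0]
force: [-0.1, 0.2, -0.7]
finger_gap: 0.003
grip_force: 0.0
```

Emit:
{"fn": "apply_moves", "kwargs": {
  "moves": [
    [0,0,15,0],
    [0,0,25,0],
    [0,0,25,0],
    [0,0,25,0],
    [0,0,20,0],
    [0,0,12,0],
    [0,0,0,0],
    [0,0,0,0]
  ]
}}

```text
clock: 2.77
position: [402.6, 1.1, 120.3]
orientation: [-0.0, 0.999, 0.053, -0.0]
force: [-0.5, 1.3, 0.6]
finger_gap: -0.004
grip_force: 0.0
```

```bash
python3 - <<'E'
from h import *
s=telemetry.observe();print(s["position"],tob(s["position"]),s["force"])
print(R.from_quat(np.roll(s["orientation"],-1)).as_matrix().round(3))
f=lambda n,r,c,w,h:cv2.convertScaleAbs(cv2.resize(grab_frame(n)[r:r+h,c:c+w,::-1],None,fx=5,fy=5,interpolation=cv2.INTER_CUBIC),alpha=1.5,beta=10)
cv2.imwrite("pics/a.png",np.hstack([f("top",200,215,70,110),f("side",140,260,90,110)]))
E
```

```text
[402.58810097   1.14043487 120.27453018] [ 7.21158242 -1.25658234 63.88734   ] [-0.49091534  1.25181488  0.58589712]
[[ 0.994  0.106 -0.001]
 [ 0.106 -0.994  0.   ]
 [-0.001 -0.    -1.   ]]
```

View pics/a.png

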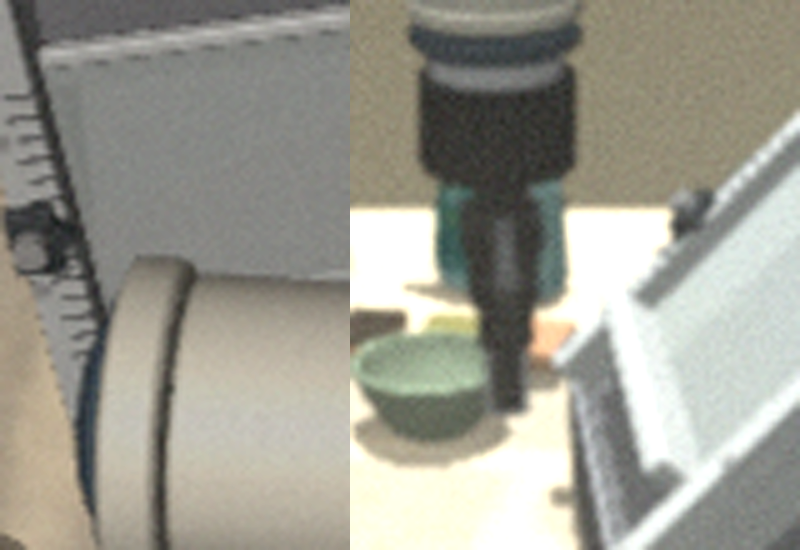

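The tool hangs in front of the booth with the fingertip at (505,405). The lip and pointer are clear ahead, so I approach the lip.

Emit:
{"fn": "apply_moves", "kwargs": {
  "moves": [
    [10,0,0,0],
    [12,0,0,0],
    [10,0,0,0],
    [6,0,0,0],
    [2,0,0,0],
    [2,0,0,0],
    [0,0,0,0]
  ]
}}

```text
clock: 3.45
position: [444.7, 5.6, 120.7]
orientation: [0.0, 0.999, 0.053, 0.0]
force: [0.0, 0.4, 0.5]
finger_gap: 0.002
grip_force: 0.0
```

Emit:
{"fn": "apply_moves", "kwargs": {
  "moves": [
    [2,0,0,0],
    [2,0,0,0],
    [0,0,0,0]
  ]
}}

```text
clock: 3.7
position: [448.1, 5.9, 120.4]
orientation: [0.0, 0.999, 0.053, -0.001]
force: [-2.9, 0.2, 1.4]
finger_gap: 0.002
grip_force: 1.4
```

Emit:
{"fn": "apply_moves", "kwargs": {
  "moves": [
    [1,0,-1,0],
    [2,0,-2,0],
    [3,0,-3,0],
    [3,0,-3,0],
    [3,0,-3,0],
    [3,0,-3,0],
    [3,0,-3,0],
    [3,0,-3,0],
    [3,0,-3,0],
    [2,0,-2,0],
    [1,0,-1,0],
    [0,0,0,0]
  ]
}}

```text
clock: 4.7
position: [475.2, 8.9, 147.6]
orientation: [-0.0, 0.999, 0.053, -0.0]
force: [-4.8, -0.0, 2.5]
finger_gap: -0.002
grip_force: 2.3
```

```bash
python3 - <<'E'
from h import *
s=telemetry.observe();print(s["position"],tob(s["position"]),s["force"])
f=lambda n,r,c,w,h:cv2.convertScaleAbs(cv2.resize(grab_frame(n)[r:r+h,c:c+w,::-1],None,fx=8,fy=8,interpolation=cv2.INTER_CUBIC),alpha=1.3,beta=10)
cv2.imwrite("pics/b.png",np.hstack([f("top",220,212,45,70),f("side",160,300,55,70)]))
E
```

```text
[475.21821432   8.94905261 147.55811727] [78.15717593 -1.18566679 31.52656539] [-4.78884545 -0.00798704  2.45637211]
```

View pics/b.png

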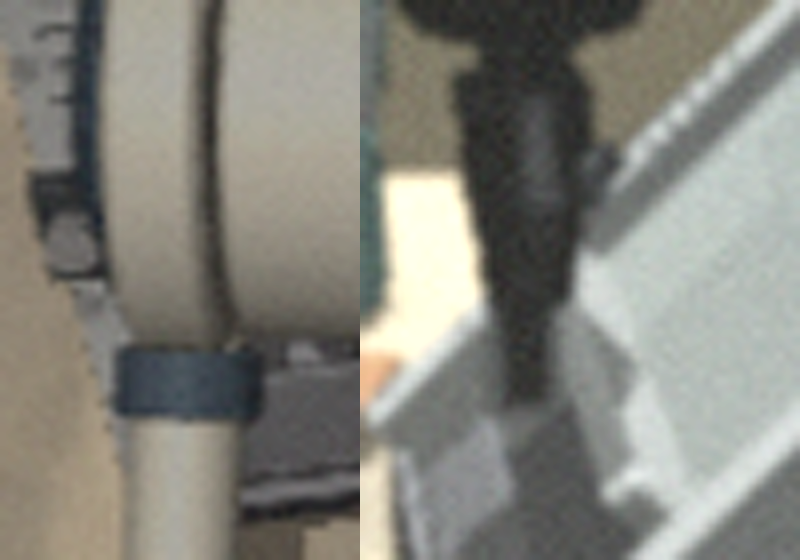

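The arm hides the pointer in both views, so I back off to the right for a clear look.

Emit:
{"fn": "apply_moves", "kwargs": {
  "moves": [
    [-5,0,0,0],
    [-20,0,0,0],
    [-25,0,0,0],
    [-25,10,0,0],
    [-20,25,0,0],
    [-10,30,0,0],
    [0,32,0,0],
    [0,32,0,0],
    [0,30,0,0],
    [0,25,0,0],
    [0,15,0,0],
    [0,0,0,0]
  ]
}}

```text
clock: 5.8
position: [391.9, -202.8, 146.9]
orientation: [0.001, 0.999, 0.051, 0.0]
force: [-0.6, -0.5, 0.2]
finger_gap: -0.002
grip_force: 0.0
```

```bash
python3 - <<'E'
from h import *
T=np.mean([grab_frame("top") for _ in range(6)],0).astype(np.uint8)[:,:,::-1];S=np.mean([grab_frame("side") for _ in range(6)],0).astype(np.uint8)[:,:,::-1]
cv2.imwrite("pics/t1.png",T);cv2.imwrite("pics/s1.png",S)
f=lambda n,r,c,w,h:cv2.convertScaleAbs(cv2.resize(n[r:r+h,c:c+w],None,fx=12,fy=12,interpolation=cv2.INTER_CUBIC),alpha=1.3,beta=10)
cv2.imwrite("pics/c.png",np.hstack([f(T,232,212,34,40),f(S,174,316,32,40)]))
print(telemetry.observe()["clock"])
E
```

```text
6.4
```

View pics/c.png

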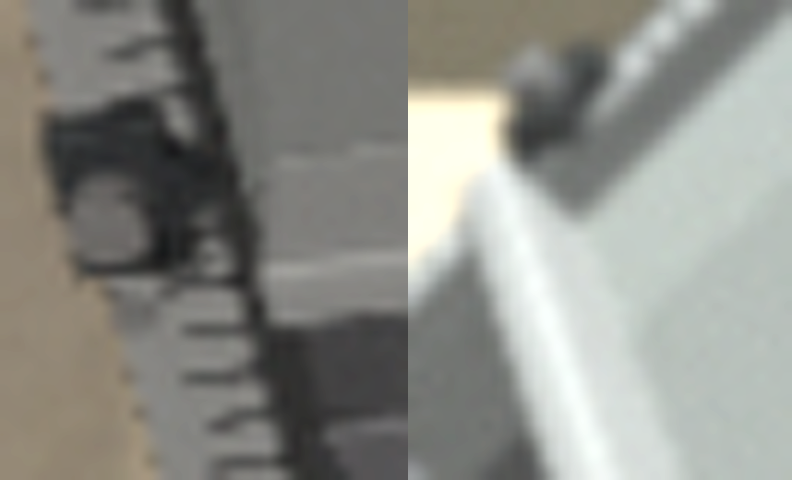

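Unobstructed view: top zoom has the block's upper edge from (50,120) to (155,100), its lower edge along (80–170,271) and the tip near (230,192). The lip outer face lies between (275,270) and (275,322). In the side zoom the lip's left end is at (485,180), just below the knob.

```bash
python3 - <<'E'
from h import *
Z=lambda u,v:((u+.5)/12-.5+212,(v+.5)/12-.5+232)
S=lambda u,v:((u-408+.5)/12-.5+316,(v+.5)/12-.5+174)
print("block up o14",[on_o("top",Z(*p),14) for p in((50,120),(103,110),(155,100))])
print("block low o14,24,30",[on_o("top",Z(125,271),o) for o in(14,20,24,30)])
print("tip",[on_o("top",Z(230,192),o) for o in(14,18,20,22,26)])
print("rail ends check: rail inner edge",on_o("top",Z(195,60),14),on_o("top",Z(262,380),14))
print("lip out upper/lower",on_o("top",Z(275,270),28),on_o("top",Z(275,322),28), "pane junction o0",on_o("top",Z(285,158),0))
print("side lip left end out corners",on_y("side",S(490,165),112),on_y("side",S(468,195),112))
print("side knob",[on_y("side",S(*p),130) for p in((535,75),(585,70),(510,145),(560,150))])
E
```

```text
block up o14 [array([128.5, 141.4,  14. ]), array([129.2, 132.5,  14. ]), array([129.9, 123.6,  14. ])]
block low o14,24,30 [array([ 95.6, 136.1,  14. ]), array([100.1, 134.6,  20. ]), array([103.1, 133.6,  24. ]), array([107.7, 132.2,  30. ])]
tip [array([109.3, 115.4,  14. ]), array([112.2, 114.5,  18. ]), array([113.7, 114.1,  20. ]), array([115.2, 113.6,  22. ]), array([118.1, 112.8,  26. ])]
rail ends check: rail inner edge [136.9 115.5  14. ] [ 68.7 118.3  14. ]
lip out upper/lower [102.5 108.3  28. ] [ 91.6 110.5  28. ] pane junction o0 [104.6 107.9  -0. ]
side lip left end out corners [ 98.8 112.   26.1] [ 90.4 112.   24.7]
side knob [array([117.8, 130. ,  27.8]), array([126.4, 130. ,  20.3]), array([102.1, 130. ,  20.2]), array([109.1, 130. ,  10.9])]
```

Emit:
{"fn": "apply_moves", "kwargs": {
  "moves": [
    [0,-15,0,0],
    [0,-25,0,0],
    [0,-32,0,0],
    [0,-32,0,0],
    [0,-32,0,0],
    [0,-30,0,0],
    [10,-23,0,0],
    [25,-10,0,0],
    [30,0,0,0],
    [25,0,0,0],
    [10,0,0,0],
    [2,0,0,0]
  ]
}}

```text
clock: 7.4
position: [473.5, 9.0, 146.7]
orientation: [-0.0, 0.999, 0.053, -0.0]
force: [0.1, -0.3, -0.2]
finger_gap: -0.002
grip_force: 0.0
```

Emit:
{"fn": "apply_moves", "kwargs": {
  "moves": [
    [0,0,0,0],
    [2,0,0,0],
    [1,0,0,0],
    [0,0,0,0]
  ]
}}

```text
clock: 7.73
position: [474.9, 8.7, 147.5]
orientation: [-0.0, 0.999, 0.053, 0.0]
force: [-0.5, -0.3, -0.5]
finger_gap: 0.002
grip_force: 0.1
```

Emit:
{"fn": "apply_moves", "kwargs": {
  "moves": [
    [1,0,-1,0],
    [2,0,-2,0],
    [2,0,-2,0],
    [2,0,-2,0],
    [2,0,-2,0],
    [1,0,-1,0],
    [0.5,0,-0.5,0],
    [0,0,0,0],
    [0,0,0,0]
  ]
}}

```text
clock: 8.48
position: [486.0, 10.0, 158.2]
orientation: [0.0, 0.999, 0.053, 0.0]
force: [-3.7, -0.7, 2.8]
finger_gap: 0.0
grip_force: 1.9
```

```bash
python3 - <<'E'
from h import *
s=telemetry.observe();print(s["position"],tob(s["position"]),s["force"])
E
```

```text
[486.01625348   9.96637196 158.20101739] [93.35145081 -1.31791646 31.3836242 ] [-3.67407605 -0.73370613  2.75034456]
```

Emit:
{"fn": "apply_moves", "kwargs": {
  "moves": [
    [-5,0,0,0],
    [-20,0,0,0],
    [-25,0,0,0],
    [-25,10,0,0],
    [-20,25,0,0],
    [-10,30,0,0],
    [0,32,0,0],
    [0,32,0,0],
    [0,30,0,0],
    [0,25,0,0],
    [0,15,0,0],
    [0,0,0,0]
  ]
}}

```text
clock: 9.48
position: [402.4, -201.6, 157.5]
orientation: [0.001, 0.999, 0.051, 0.0]
force: [0.9, 0.4, -0.6]
finger_gap: 0.002
grip_force: 0.0
```

```bash
python3 - <<'E'
from h import *
T=np.mean([grab_frame("top") for _ in range(6)],0).astype(np.uint8)[:,:,::-1];S=np.mean([grab_frame("side") for _ in range(6)],0).astype(np.uint8)[:,:,::-1]
cv2.imwrite("pics/t2.png",T);cv2.imwrite("pics/s2.png",S)
f=lambda n,r,c,w,h:cv2.convertScaleAbs(cv2.resize(n[r:r+h,c:c+w],None,fx=14,fy=14,interpolation=cv2.INTER_CUBIC),alpha=1.3,beta=10)
cv2.imwrite("pics/d.png",np.hstack([f(T,232,214,28,36),f(S,168,318,28,36)]))
print(telemetry.observe()["clock"])
E
```

```text
10.0833
```

View pics/d.png

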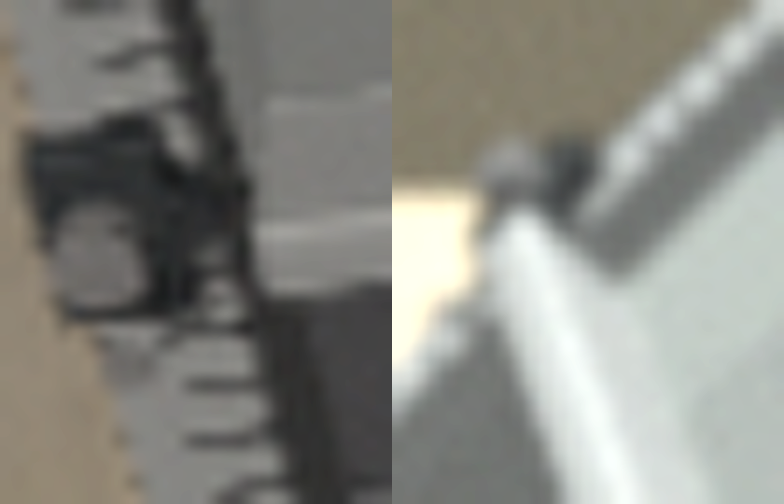

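The lip's outer face spans zoom rows 225–290 beside the wedge, whose tip is near (243,207). The lip is about level or 1–2 mm short, so I check it with intensity profiles.

```bash
python3 - <<'E'
from h import *
g=cv2.cvtColor(cv2.imread("pics/t2.png"),cv2.COLOR_BGR2GRAY).astype(np.float32);gs=cv2.cvtColor(cv2.imread("pics/s2.png"),cv2.COLOR_BGR2GRAY).astype(np.float32)
def prof(n,im,ss,ys,o):
    P=[slope(s,y,o) for y in ys for s in ss];uv=proj(n,world(b,P)).astype(np.float32)
    return cv2.remap(im,uv[None,:,0],uv[None,:,1],cv2.INTER_CUBIC)[0].reshape(len(ys),-1).mean(0)
def show(t,*a,k=5):
    ss=a[2];p=prof(*a);d=np.gradient(p,ss);i=np.argsort(-abs(d));o=[]
    for j in i:
        if all(abs(ss[j]-q[0])>4 for q in o): o.append((ss[j].round(1),d[j].round(1)))
        if len(o)==k: break
    print(t,[(float(a),float(c)) for a,c in o])
ss=np.arange(85,145,.25)
show("lip o28",("top"),g,ss,np.linspace(-90,100,60),28)
show("lip o0",("top"),g,ss,np.linspace(-90,100,60),0)
show("lip side o28","side",gs,ss,np.linspace(-90,90,60),28)
show("block o14","top",g,ss,np.linspace(124,137,8),14)
show("block o20","top",g,ss,np.linspace(122,137,8),20)
for y in(119,117,116,115): print(y,[int(v) for v in prof("top",g,np.arange(96,134,2),[y],18)])
E
```

```text
lip o28 [(107.0, 14.300000190734863), (120.0, -9.199999809265137), (115.8, 5.800000190734863), (140.8, -4.300000190734863), (136.8, 1.5)]
lip o0 [(86.0, 13.800000190734863), (99.2, -8.899999618530273), (95.0, 5.699999809265137), (120.8, -4.099999904632568), (116.8, 1.399999976158142)]
lip side o28 [(106.0, 16.0), (120.8, -6.599999904632568), (110.2, 4.900000095367432), (114.5, 4.599999904632568), (125.0, -2.799999952316284)]
block o14 [(131.0, 16.799999237060547), (94.5, -16.700000762939453), (142.0, 6.699999809265137), (89.5, -5.900000095367432), (98.8, 5.699999809265137)]
block o20 [(99.0, -16.700000762939453), (134.8, 15.800000190734863), (94.0, -6.199999809265137), (142.5, -5.900000095367432), (120.2, -5.800000190734863)]
119 [79, 82, 75, 73, 46, 53, 55, 40, 28, 27, 25, 22, 21, 28, 53, 78, 87, 80, 71]
117 [49, 55, 51, 41, 33, 35, 40, 36, 26, 23, 20, 19, 24, 30, 38, 50, 55, 48, 39]
116 [36, 39, 39, 33, 26, 25, 28, 32, 28, 23, 21, 21, 26, 31, 32, 38, 39, 35, 31]
115 [28, 32, 38, 40, 38, 30, 25, 27, 29, 27, 24, 23, 27, 30, 27, 30, 32, 29, 26]
```

Emit:
{"fn": "apply_moves", "kwargs": {
  "moves": [
    [0,-15,0,0],
    [0,-25,0,0],
    [0,-32,0,0],
    [0,-32,0,0],
    [0,-32,0,0],
    [0,-30,0,0],
    [10,-23,0,0],
    [25,-10,0,0],
    [30,0,0,0],
    [25,0,0,0],
    [10,0,0,0],
    [2,0,0,0]
  ]
}}

```text
clock: 11.08
position: [484.0, 10.1, 157.1]
orientation: [-0.0, 0.999, 0.053, -0.0]
force: [-0.8, 1.1, 0.4]
finger_gap: 0.002
grip_force: 0.0
```

Emit:
{"fn": "apply_moves", "kwargs": {
  "moves": [
    [0,0,0,0],
    [1,0,0,0],
    [1,0,0,0],
    [0.5,0,0,0],
    [0,0,0,0],
    [0,0,0,0]
  ]
}}

```text
clock: 11.58
position: [485.1, 9.8, 158.0]
orientation: [0.0, 0.999, 0.053, 0.0]
force: [0.8, -0.5, -1.3]
finger_gap: -0.0
grip_force: 0.0
```

Emit:
{"fn": "apply_moves", "kwargs": {
  "moves": [
    [0.5,0,0,0],
    [0.5,0,-0.5,0],
    [0.5,0,-0.5,0],
    [0.5,0,-0.5,0],
    [0,0,0,0],
    [0,0,0,0],
    [0,0,0,0]
  ]
}}

```text
clock: 12.17
position: [487.1, 10.1, 159.2]
orientation: [0.0, 0.999, 0.053, -0.0]
force: [-2.4, -0.6, -0.5]
finger_gap: -0.002
grip_force: 1.6
```

Emit:
{"fn": "apply_moves", "kwargs": {
  "moves": [
    [0.5,0,-0.5,0],
    [0,0,0,0],
    [0,0,0,0]
  ]
}}

```text
clock: 12.42
position: [487.8, 10.1, 159.9]
orientation: [0.0, 0.999, 0.053, 0.0]
force: [-3.4, -1.4, -0.9]
finger_gap: -0.001
grip_force: 1.6
```

Emit:
{"fn": "apply_moves", "kwargs": {
  "moves": [
    [-5,0,0,0],
    [-20,0,0,0],
    [-25,0,0,0],
    [-25,10,0,0],
    [-20,25,0,0],
    [-10,30,0,0],
    [0,32,0,0],
    [0,32,0,0],
    [0,30,0,0],
    [0,25,0,0],
    [0,15,0,0],
    [0,0,0,0]
  ]
}}

```text
clock: 13.42
position: [404.6, -201.4, 159.9]
orientation: [0.001, 0.999, 0.051, 0.001]
force: [-0.3, -0.1, -0.3]
finger_gap: 0.003
grip_force: 0.0
```

```bash
python3 - <<'E'
from h import *
T=np.mean([grab_frame("top") for _ in range(8)],0).astype(np.float32);S=np.mean([grab_frame("side") for _ in range(8)],0).astype(np.float32)
g=cv2.cvtColor(T,cv2.COLOR_RGB2GRAY);gs=cv2.cvtColor(S,cv2.COLOR_RGB2GRAY)
def prof(n,im,ss,ys,o):
    P=[slope(s,y,o) for y in ys for s in ss];uv=proj(n,world(b,P)).astype(np.float32)
    return cv2.remap(im,uv[None,:,0],uv[None,:,1],cv2.INTER_CUBIC)[0].reshape(len(ys),-1).mean(0)
ss=np.arange(85,145,.25)
for t,n,im,ys,o in(("lip top","top",g,np.linspace(-90,100,60),28),("lip side","side",gs,np.linspace(-90,90,60),28),("block14","top",g,np.linspace(124,137,8),14)):
    d=np.gradient(prof(n,im,ss,ys,o),ss);print(t,ss[d.argmax()],ss[d.argmin()])
for y in(119,118,117): print(y,[int(v) for v in prof("top",g,np.arange(100,134,1.5),[y],18)])
f=lambda n,r,c,w,h:cv2.convertScaleAbs(cv2.resize(n[r:r+h,c:c+w,::-1],None,fx=14,fy=14,interpolation=cv2.INTER_CUBIC),alpha=1.8,beta=10)
cv2.imwrite("pics/e.png",np.hstack([f(T,232,214,28,36),f(S,165,318,28,36)]))
E
```

```text
lip top 109.75 122.5
lip side 108.75 123.5
block14 131.0 94.5
119 [76, 78, 60, 43, 53, 57, 50, 37, 28, 28, 27, 25, 21, 19, 22, 35, 55, 75, 86, 85, 79, 77, 61]
118 [67, 62, 48, 37, 45, 49, 47, 36, 27, 26, 24, 22, 20, 20, 23, 33, 49, 64, 72, 71, 63, 58, 46]
117 [53, 47, 39, 31, 35, 39, 40, 34, 25, 23, 22, 21, 20, 22, 26, 32, 39, 48, 54, 55, 49, 42, 34]
```

View pics/e.png

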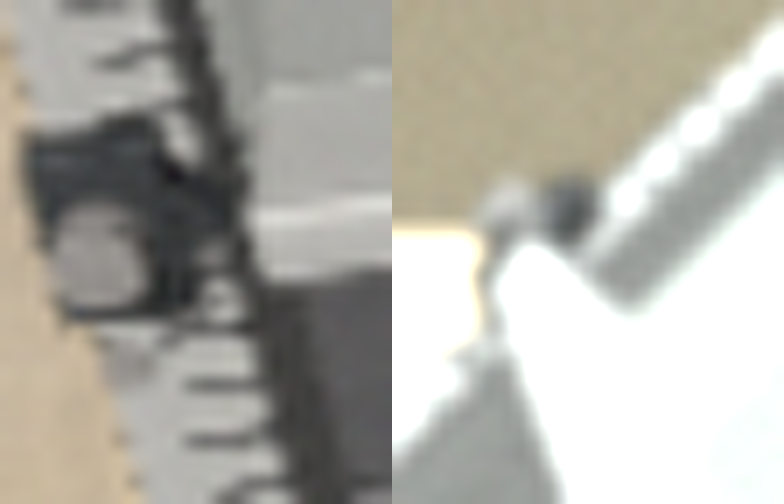

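The lip centre measures s ≈ 116.1 mm, against ≈ 116–116.5 for the pointer. The pointer hasn't moved and the hand is clear, so I'm handing the job in.

```bash
python3 -c "
from station import arm
print(arm.sign_off())"
```

```text
the job is handed in; nothing more can be done
None
```

I pushed the window up until the lip's edge lined up with the pointer, to within about 1 mm by the camera measurements, then took the hand clear and handed the job in at about 14 s (no verdict was shown).

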